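Pack the water meter and shut the test-kit case

ROBOT

A 7-joint arm with a two-finger parallel gripper is mounted at the origin on the work surface. World frame = base frame: x ahead of the robot, y to its left, z up, the work surface at z = 0. Lengths are in m, angles in degrees, forces in N, time in s.
With the tool pointing down it reaches from about 0.35 to 0.9 m from the base axis. Payload 8.1 kg.
Tool frame: the origin (TCP) lies midway between the tips of the shut fingers; the grasp point (between the pads) lies grasp_offset behind it (grasp_offset is the distance from the TCP to the grasp point, in m); z points along the fingers, y is the direction in which the jaws open and shut (so a half turn about z gives the same grasp; the last joint's range is limited). The gripper opens to 92 mm and grips with 3 to 60 N. Pads are 19 mm wide; open, the fingers measure 130 mm over their backs; the gripper's body (75 mm by 190 mm) begins 47 mm behind the grasp point.
Start: joints at [69.924, 24.895, 1.432, 90.138, -0.665, 64.973, -4.303], TCP at [0.153, -0.606, 0.227] pointing down, gripper open.
Joint ranges: [-149.89, 149.89], [-25.12, 119.58], [-72.63, 75.52], [4.76, 147.25], [-75.54, 255.54], [6.69, 114.76], [-157.13, 157.13]. Speed limits (degrees/s): [127.2, 127.2, 172.46, 172.46, 180, 180, 180].

INTERFACE

Orientations are given as [roll, pitch, yaw] about the fixed x, y, z axes, in that order (R = Rz(yaw) Ry(pitch) Rx(roll)).
In Python, from rig import sense, get_image, hand_in, grasp_offset gives the robot as it stands.
- The arm moves only by the tool send_rows, never from a script. Its argument "increments" is a list of rows, each an object of numbers: "tx", "ty", "tz": the shift along the tool's x, y, z in cm; "rx", "ry", "rz": the turn, a rotation vector about the tool's x, y, z in degrees; "claw": the opening, from -1 (shut) to 1 (fully open), so that 0 is half open. In form: [{"tx": .., "ty": .., "tz": .., "rx": .., "ry": .., "rz": .., "claw": ..}, ...]. A call has 1 to 12 rows; each row is the pose to reach, as a shift and turn from the pose commanded when the call began, along the tool's axes at that moment; what a row does not reach only later rows make up. A row lasts 1/8 s, in which the tool goes at most 62.5 mm and 10.7 degrees, less where a joint would pass 70% of its speed; a pose out of reach is approached as far as the arm can. A call with a gripper value outside its range is refused whole. The fingers move at their own pace and stop on an object; "newtons" is the grip in N (left out, the last holds). Time passes only in rows, so rows that repeat a pose let the fingers close. It gives the time, the measured TCP pose, the force and the opening at its end, in the units of the state.
- sense(): the state, without advancing time (a new reading comes with each control period).
- get_image(name): name is "side" or "top"; returns a dict with "image" (384x512x3 uint8, blue, green, red), "intrinsics" (3x3 intrinsics, pixels), "k1" (the pictures are not rectified: a ray, as slopes to the right and down, at radius r is drawn at 1 + k1 r^2 times it, then the intrinsics apply), "R" (3x3) and "t" (3): a world point X has camera coordinates R X + t. Camera axes: x right, y down, z forward; pixel columns grow to the right and rows downward; lengths in m; the calibration is good to about 2 mm. A picture is of the moment at which its call begins. There is no depth.
- hand_in(): hands the job in, once; it reports no verdict.
The state is a dict: "time_s": time; "joint_positions": joint angles; "joint_vel": joint speeds; "joint_efforts": joint torques, N m; "eef_pos": TCP position; "eef_rot": TCP orientation; "contact_force": force on the tool from outside, world axes, zero at the start; "torque": the same for the moment, N m; "grip_width": opening from 0.0 (shut) to 1.0 (fully open).
Only numpy, scipy, OpenCV 4.12 (cv2) and the standard library are available. Lean on these libraries where they do the work, as an engineer would, in place of code of your own. Each camera call takes 0.05 s, during which the arm holds its last target. There are 200 camera calls.

TASK

Put the white handheld meter away, lying flat, screen up and lengthwise, on the yellow pad in the empty bay of the blue test-kit case. Then press the red bar at the knee of the lid stay down to unlock the stay, and lower the lid gently until it is fully shut. Set the meter down rather than dropping it, and leave everything else where it is.

Things in the scene. Friction and masses are not known exactly. Their poses are not given: they have to be found in the camera images.
- case: Blue open-topped case, fixed, 220 (x) by 260 (y) by 90 mm high, walls 6 mm. Origin: centre of its underside; z up, +x towards the lid hinge on its far wall. Inside: by the -y wall a fixed grey vial strip, 42 mm wide, top 53 mm above the bench; then two bays along x, each about 100 mm wide, centred at y = -29 and +73 mm, with a divider 15 mm high between. The lid stay is outside the -y wall.
- case_hinge (a point): Middle of the lid's hinge line, which runs along the case's y on the top of its far wall (110 mm along the case's +x from its centre, 90 mm above the bench). Axes as the case's.
- bay_pad: Yellow pad, 190 by 85 by 4 mm, fixed on the case floor in the empty bay (either one; a loose bottle lies in the other). Origin: centre of its underside, 6 mm above the bench; its top is 10 mm above the bench. x runs along the bay.
- meter: White handheld meter: a block 150 (x) by 44 (y) by 50 mm (z) with a green screen and a blue end, 0.17 to 0.34 kg, lying on the bench left or right of the case at any yaw. Origin: centre of its underside; x along its length, z up. Either way round in the bay will do.
- lid (a joint): Lid angle: 0 propped open (75 degrees up from shut, so it leans over the case), grows as it is lowered, 1.31 rad fully shut. The stiff hinge holds the lid where it is left once the stay is unlocked; lowering it takes about 1 to 6 N pushed near its edge on its outer face. With the stay locked it cannot be lowered.
- lid_edge (a point): Middle of the lid's free edge, on the outer face, 220 mm from the hinge line; about 306 mm above the bench when propped open. The lid is a flat blue panel 220 by 260 by 14 mm, its underside in the plane of the hinge line; its outer face (white patch) looks to the case's +x when open, up when shut. Its axes turn with the lid; z is the outer face's normal.
- stay_knee (a joint): Fold of the lid stay at its knee: 0 to 0.1 locked (straight, slightly over centre), grows as it folds, about 2.9 rad when the lid is shut. Breaking it takes about 3 to 10 N on the bar; past 0.35 rad (bar moved about 15 mm) it is unlocked, and it stays folded where it is left. As it folds further it draws the lid down: bar moved 35 mm, fold 1.1 rad, lid 0.2 rad.
- stay_bar (a point): On the axis of the red press bar, 16 mm thick, 66 mm long, that sticks out sideways (case's -y) from the stay's knee; the point is 22 mm from its outer end. Locked, it is at (20, -188, 153) mm in the case's frame. It swings down and towards the hinge, on an arc of 86 mm radius about the stay's lower pin.
- stay_lower: Lower steel link of the stay (86 mm), in a plane about 8 mm outside the case's -y wall. Origin: its pin on the case, at (-40, -138, 90) mm in the case's frame; its x points along the link to the knee, 47 degrees above level when locked. The upper link (86 mm) goes on from the knee to a pin on the lid's side, about 120 mm from the hinge line.
- reagent: Bystander: square amber bottle with a white cap, 140 by 46 by 46 mm, lying loose lengthwise in the other bay. Origin: underside, near its middle.
- tip_tray: Bystander: blue open tray, 120 by 80 by 45 mm, loose on the bench on the side where the meter is not. Origin: centre of its underside.
- wash_bottle: Bystander: white bottle with a red cap, 60 mm thick, 180 mm high, upright, at the left beyond the meter or tray. Origin: centre of its underside.
- jar: Bystander: amber jar, 68 mm thick, 110 mm high, upright, at the right beyond the meter or tray. Origin: centre of its underside.
- beaker: Bystander: glass beaker, 68 mm wide, 95 mm high, on the left near the robot. Origin: centre of its underside.
- flask: Bystander: glass bottle with a blue cap, 60 mm thick, 130 mm high, on the right near the robot. Origin: centre of its underside.
There are look-alikes about, which are no part of the job. What is shaped like the meter but pink or turquoise is not meant.

How it is judged (in metres and radians):
On the way, in this order (a step that is already met when the one before it is completed fails the run):
1. the meter lies flat in the empty bay, released, with the lid still propped open (horizontal distance between meter and bay_pad below 0.045 m and z of meter in the frame of bay_pad below 0.009 m and angle between meter's own z axis and vertical below 0.1 rad and angle between the x axis of meter and the x axis of bay_pad, either way round below 0.3 rad and contact force between the fingers and meter below 0.1 N and value of joint lid below 0.1 rad and value of joint stay_knee below 0.2 rad), for 0.2 s.
2. the stay is unlocked at its knee, with the lid still up (value of joint stay_knee above 0.35 rad and value of joint lid below 1 rad), for 0.1 s.
3. the lid is fully shut (value of joint lid above 1.28 rad), for 0.2 s.
At the end, for the whole second after the job is handed in: The lid is shut (within 0.03 rad), and under it the meter lies at rest, flat on the yellow pad (screen up, tilt under 0.1 rad, lengthwise within 0.3 rad either way round, centre within 45 mm of the pad's) (value of joint lid above 1.28 rad and horizontal distance between meter and bay_pad below 0.045 m and z of meter in the frame of bay_pad below 0.009 m and angle between meter's own z axis and vertical below 0.1 rad and angle between the x axis of meter and the x axis of bay_pad, either way round below 0.3 rad and linear speed of meter below 0.03 m/s); the robot touches nothing.
It fails at once if the lid is slammed: it turns down faster than 2.5 rad/s (velocity of joint lid above 2.5 rad/s).
It fails at once if the meter is dropped: it moves faster than 0.7 m/s with no finger on it (linear speed of meter above 0.7 m/s and contact force between the fingers and meter below 0.05 N).
It fails at once if a bystander (bottle in the case, tray, wash bottle, jar, beaker, flask) is moved by more than 30 mm (distance of any of reagent, tip_tray, wash_bottle, jar, beaker, flask from where it was at the start of the episode above 0.03 m).
It also fails if it takes over 70 s, if anything falls off the work surface, if the arm or the gripper's body presses on something with over 40 N, if the wrist force passes 120 N, or if a joint passes its speed limit or range.

## Working session

There is one attempt and no reset: what is moved stays moved. The work goes in short steps, Python scripts to look and compute and a tool call to move; the robot and the scene stay as the last step left them, time stands still between calls to the robot, and variables do not carry over. Pictures are saved under pics/ and viewed, about 8 in all and at most 12, crops included, and the job is handed in when it is done.

Besides the shell and the picture viewer there is one more tool, called after "Emit:" in YAML: its name, and indented under it one key for each argument. send_rows: Moves the arm, as the interface text tells. Its arguments: {"type":"object","properties":{"increments":{"type":"array"},"newtons":{"type":"number"}},"required":["increments"]}

```bash
mkdir -p pics; ls; python3 - <<'E'
from rig import sense,get_image,grasp_offset
import cv2,numpy as np
print(sense(),grasp_offset)
for n in("side","top"):
    d=get_image(n);cv2.imwrite(f"pics/{n}0.png",d["image"]);np.savez(f"{n}0.npz",**d)
    print(n,d["intrinsics"],d["k1"],d["R"],d["t"],-np.array(d["R"]).T@d["t"])
a=cv2.imread("pics/side0.png");b=cv2.imread("pics/top0.png")
E
```

```text
pics
{'time_s': 0.0, 'joint_positions': array([69.92382783, 24.9357132 ,  1.43179473, 90.19036778, -0.66586986,
       64.9712146 , -4.30219403]), 'joint_vel': array([ 0.01353013, -0.02293609,  0.00340263,  0.00940324, -0.03324907,
        0.02035223, -0.00782329]), 'joint_efforts': array([ 2.69408365e-04, -6.67857814e+01,  9.85306688e-01, -3.14465797e+01,
       -6.04925863e-02,  4.29543585e-02,  1.72808868e-04]), 'eef_pos': array([ 0.15310866, -0.60542922,  0.2259446 ]), 'eef_rot': array([-1.79911337e+02,  7.36557293e-03,  1.41929516e+01]), 'contact_force': array([-0.17487123,  0.16501307,  0.86714739]), 'torque': array([0.00174973, 0.00016014, 0.00162223]), 'grip_width': 1.0017481213861639} 0.0188
side [[456.60427625   0.         260.31138649]
 [  0.         456.60427625 185.23749069]
 [  0.           0.           1.        ]] -0.04141798527155479 [[-0.90883829 -0.41703269 -0.00983353]
 [-0.27524084  0.6172119  -0.73708341]
 [ 0.31345725 -0.66718303 -0.67573024]] [0.44381563 0.2504491  1.40288537] [0.03254587 0.96648678 1.13693821]
top [[366.29562603   0.         255.00927922]
 [  0.         366.29562603 187.05628511]
 [  0.           0.           1.        ]] 0.006186706465325049 [[-0.01514425 -0.99988215  0.00251846]
 [-0.98668439  0.01453633 -0.16199568]
 [ 0.16193998 -0.00493822 -0.98678825]] [0.08499048 0.49631987 1.33552063] [0.27472401 0.0843609  1.3980637 ]
```

View pics/top0.png

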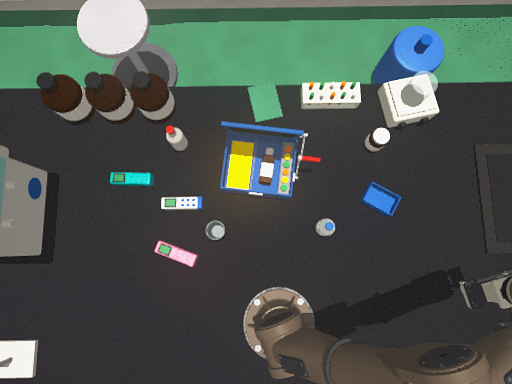

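View pics/side0.png

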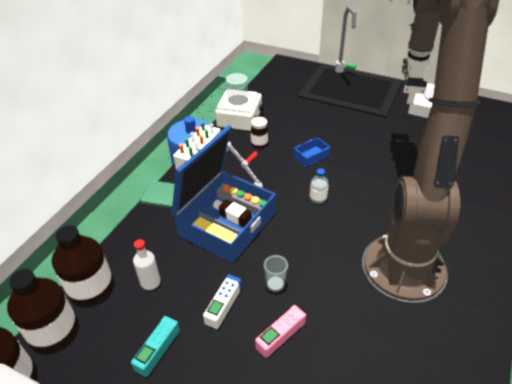

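The top view (up = world +x, left = +y) shows a white meter at (181,203) and the case around (262,165). The yellow pad is at (240,165) and the red bar at (310,158). The meter could be mistaken for the turquoise one at (131,179), the pink one at (176,253), or the white box at (408,100). I choose (181,203) and check it in a close crop.

```bash
cat > h.py <<'E'
import numpy as np,cv2
def load(n): return dict(np.load(n,allow_pickle=True))
def slopes(d,uv):
    K=d["intrinsics"];p=(np.atleast_2d(uv).astype(float)-K[:2,2])/K[0,0];q=p.copy()
    for _ in range(8): q=p/(1+float(d["k1"])*(q**2).sum(1,keepdims=True))
    return q
def ray(d,uv):
    q=slopes(d,uv);v=np.c_[q,np.ones(len(q))]@d["R"]
    return -np.array(d["R"]).T@d["t"],v
def plane(d,uv,z):
    c,v=ray(d,uv);return c+v*((z-c[2])/v[:,2])[:,None]
def proj(d,X):
    c=np.atleast_2d(X)@np.array(d["R"]).T+d["t"];q=c[:,:2]/c[:,2:]
    q=q*(1+float(d["k1"])*(q**2).sum(1,keepdims=True));return q*d["intrinsics"][0,0]+d["intrinsics"][:2,2]
def tri(d1,p1,d2,p2):
    a,u=ray(d1,p1);b,v=ray(d2,p2);u=u[0];v=v[0]
    s=np.linalg.lstsq(np.c_[u,-v],b-a,rcond=None)[0];P=a+s[0]*u;Q=b+s[1]*v
    return (P+Q)/2,np.linalg.norm(P-Q)
E
python3 - <<'E'
from h import *
t=load("top0.npz");im=t["image"];s=load("side0.npz")
a=cv2.resize(im[115:220,150:330],None,fx=4.4,fy=4.4,interpolation=2)
cv2.imwrite("pics/crop1.png",a)
hsv=cv2.cvtColor(im,cv2.COLOR_BGR2HSV)
def big(m,box):
    k=np.zeros_like(m);x0,y0,x1,y1=box;k[y0:y1,x0:x1]=m[y0:y1,x0:x1]
    c=max(cv2.findContours(k,0,1)[0],key=cv2.contourArea);return c,cv2.minAreaRect(c)
y=cv2.inRange(hsv,(20,120,100),(35,255,255))
c,r=big(y,(215,125,260,195));print("pad",r);print(plane(t,cv2.boxPoints(r),0.01).round(3))
w=cv2.inRange(hsv,(0,0,120),(180,255,255))
c,r=big(w,(155,190,207,215));P=plane(t,cv2.boxPoints(r),0.05);print("meter",r,P.round(3),P.mean(0))
print([np.linalg.norm(P[i]-P[i-1]).round(3) for i in range(4)])
rd=cv2.inRange(hsv,(0,150,100),(8,255,255))|cv2.inRange(hsv,(172,150,100),(180,255,255))
c,r=big(rd,(295,145,330,170));print("bar",r,cv2.boxPoints(r))
hs=cv2.cvtColor(s["image"],cv2.COLOR_BGR2HSV)
rs=cv2.inRange(hs,(0,150,100),(8,255,255))|cv2.inRange(hs,(172,150,100),(180,255,255))
c,r=big(rs,(235,140,270,175));print("bar side",r,cv2.boxPoints(r))
E
```

```text
pad ((239.95852661132812, 164.5611572265625), (21.608766555786133, 46.587711334228516), 7.594643592834473)
[[0.507 0.188 0.01 ]
 [0.691 0.164 0.01 ]
 [0.678 0.08  0.01 ]
 [0.495 0.106 0.01 ]]
meter ((181.0, 202.0), (12.0, 40.0), 90.0) [[0.467 0.427 0.05 ]
 [0.465 0.279 0.05 ]
 [0.421 0.278 0.05 ]
 [0.423 0.426 0.05 ]] [0.44399511 0.35238229 0.05      ]
[np.float64(0.045), np.float64(0.148), np.float64(0.045), np.float64(0.148)]
bar ((311.0615234375, 158.50770568847656), (18.109071731567383, 4.961389541625977), 7.125016689300537) [[301.76923 159.84616]
 [302.38458 154.9231 ]
 [320.35382 157.16925]
 [319.73846 162.09232]]
bar side ((251.75003051757812, 156.25001525878906), (5.656853675842285, 13.435027122497559), 45.0) [[245.00003 159.00002]
 [254.50003 149.50002]
 [258.50003 153.50002]
 [249.00003 163.00002]]
```

View pics/crop1.png

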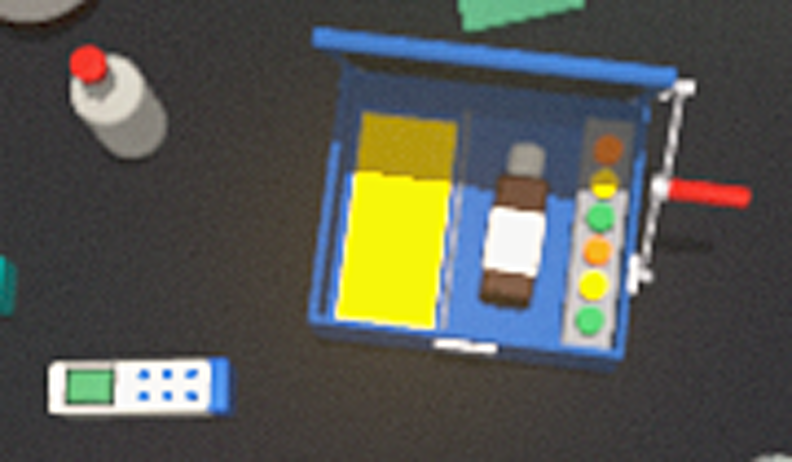

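The crop confirms it: a white body with green screen and blue end. Next I check the case pose by projecting the predicted points and locate the bystanders.

```bash
cat >> h.py <<'E'
from scipy.spatial.transform import Rotation as Ro
def inc(p0,e0,targets):
    """targets: (xyz, rpy) -> rows in cm / deg along tool axes at p0,e0"""
    R0=Ro.from_euler('xyz',e0,degrees=True)
    for p,e in targets:
        d=R0.inv().apply(np.array(p)-p0)*100
        r=(R0.inv()*Ro.from_euler('xyz',e,degrees=True)).as_rotvec(degrees=True)
        print(p,e,'t',d.round(2),'r',r.round(1))
PAD=np.array([.592,.1345]);YAW=-7.5
def case(x,y,z):
    a=np.deg2rad(YAW);R=np.array([[np.cos(a),-np.sin(a)],[np.sin(a),np.cos(a)]])
    return np.r_[PAD+R@np.array([x,y-.073]),z]
E
python3 - <<'E'
from h import *
from rig import sense
t=load("top0.npz");s=load("side0.npz")
N={"bar outer":(.02,-.21,.153),"bar inner":(.02,-.144,.153),"lid edge+":(.0665,.13,.306),"lid edge-":(.0665,-.13,.306),"rim near+":(-.11,.13,.09),"rim near-":(-.11,-.13,.09),"padc":(0,.073,.01)}
for k,v in N.items(): print(k,case(*v).round(3),proj(t,case(*v)).round(1),proj(s,case(*v)).round(1))
print("tri bar outer",tri(t,(320,159.6),s,(257.5,152)))
for k,uv,z in(("beaker",(215,230),.095),("flask cap",(326,226),.13),("wash cap",(170,129.5),.18),("jar top",(381,134),.11)): print(k,plane(t,uv,z).round(3))
st=sense();p,e=st["eef_pos"],st["eef_rot"]
inc(p,e,[((.25,-.5,.42),(180,0,40)),((.42,-.2,.44),(180,0,60)),((.44,.1,.44),(180,0,90)),((.444,.352,.2),(180,0,90))])
E
```

```text
bar outer [ 0.575 -0.149  0.153] [[319.6 159. ]] [[255.1 152.8]]
bar inner [ 0.584 -0.083  0.153] [[300.8 156.9]] [[244.5 163.2]]
lid edge+ [0.665 0.182 0.306] [[220.8 120.5]] [[175. 169.]]
lid edge- [ 0.631 -0.075  0.306] [[303.9 129.9]] [[228.2 123.5]]
rim near+ [0.49  0.205 0.09 ] [[219.7 187.3]] [[230.6 244.3]]
rim near- [ 0.456 -0.052  0.09 ] [[291.3 195.5]] [[275.3 193.1]]
padc [0.592 0.134 0.01 ] [[239.9 164.5]] [[214.3 235.1]]
tri bar outer (array([ 0.56890245, -0.14977359,  0.15815256]), np.float64(0.005352906986042363))
beaker [[0.337 0.222 0.095]]
flask cap [[ 0.343 -0.165  0.13 ]]
wash cap [[0.68  0.369 0.18 ]]
jar top [[ 0.676 -0.385  0.11 ]]
(0.25, -0.5, 0.42) (180, 0, 40) t [ 11.97  -7.88 -19.39] r [ -0.1  -0.  -25.8]
(0.42, -0.2, 0.44) (180, 0, 60) t [ 35.81 -32.79 -21.35] r [ -0.1  -0.  -45.8]
(0.44, 0.1, 0.44) (180, 0, 90) t [ 45.11 -61.39 -21.32] r [ -0.1  -0.  -75.8]
(0.444, 0.352, 0.2) (180, 0, 90) t [ 51.68 -85.68   2.72] r [ -0.1  -0.  -75.8]
```

Emit:
send_rows:
  increments:
    - {"tz": -6,"claw": 1}
    - {"tz": -12,"claw": 1}
    - {"tx": 4,"ty": -2,"tz": -18,"rz": -9,"claw": 1}
    - {"tx": 12,"ty": -8,"tz": -20,"rz": -18,"claw": 1}
    - {"tx": 17,"ty": -13,"tz": -21,"rz": -26,"claw": 1}
    - {"tx": 22,"ty": -18,"tz": -21,"rz": -32,"claw": 1}
    - {"tx": 27,"ty": -23,"tz": -21,"rz": -38,"claw": 1}
    - {"tx": 32,"ty": -28,"tz": -21,"rz": -44,"claw": 1}
    - {"tx": 36,"ty": -33,"tz": -21,"rz": -50,"claw": 1}
    - {"tx": 36,"ty": -33,"tz": -21,"rz": -50,"claw": 1}
    - {"tx": 36,"ty": -33,"tz": -21,"rz": -50,"claw": 1}
  newtons: 30

```text
schema error: expected keys tx, ty, tz, rx, ry, rz, claw
```

All keys needed.

Emit:
send_rows:
  increments:
    - {"tx": 0,"ty": 0,"tz": -6,"rx": 0,"ry": 0,"rz": 0,"claw": 1}
    - {"tx": 0,"ty": 0,"tz": -12,"rx": 0,"ry": 0,"rz": 0,"claw": 1}
    - {"tx": 4,"ty": -2,"tz": -18,"rx": 0,"ry": 0,"rz": -9,"claw": 1}
    - {"tx": 12,"ty": -8,"tz": -20,"rx": 0,"ry": 0,"rz": -18,"claw": 1}
    - {"tx": 17,"ty": -13,"tz": -21,"rx": 0,"ry": 0,"rz": -26,"claw": 1}
    - {"tx": 22,"ty": -18,"tz": -21,"rx": 0,"ry": 0,"rz": -32,"claw": 1}
    - {"tx": 27,"ty": -23,"tz": -21,"rx": 0,"ry": 0,"rz": -38,"claw": 1}
    - {"tx": 32,"ty": -28,"tz": -21,"rx": 0,"ry": 0,"rz": -44,"claw": 1}
    - {"tx": 36,"ty": -33,"tz": -21,"rx": 0,"ry": 0,"rz": -50,"claw": 1}
    - {"tx": 36,"ty": -33,"tz": -21,"rx": 0,"ry": 0,"rz": -50,"claw": 1}
    - {"tx": 36,"ty": -33,"tz": -21,"rx": 0,"ry": 0,"rz": -50,"claw": 1}
  newtons: 30

```text
time_s: 1.48
eef_pos: [0.4227, -0.1934, 0.4368]
eef_rot: [180.0, -0.1, 64.5]
contact_force: [-0.2, -1.3, 0.1]
grip_width: 0.997
```

```bash
python3 - <<'E'
from h import *
from rig import sense
st=sense();print(st["joint_positions"].round(0))
inc(st["eef_pos"],st["eef_rot"],[((.44,.1,.44),(180,0,90)),((.444,.372,.4),(180,0,90)),((.444,.372,.15),(180,0,90))])
E
```

```text
[ 39.   5. -24.  88.   2.  87. -10.]
(0.44, 0.1, 0.44) (180, 0, 90) t [ 27.24 -11.05  -0.29] r [  0.   -0.1 -25.5]
(0.444, 0.372, 0.4) (180, 0, 90) t [ 51.97 -22.38   3.73] r [  0.   -0.1 -25.5]
(0.444, 0.372, 0.15) (180, 0, 90) t [ 51.94 -22.38  28.73] r [  0.   -0.1 -25.5]
```

Emit:
send_rows:
  increments:
    - {"tx": 6,"ty": -2,"tz": 0,"rx": 0,"ry": 0,"rz": -6,"claw": 1}
    - {"tx": 12,"ty": -5,"tz": 0,"rx": 0,"ry": 0,"rz": -12,"claw": 1}
    - {"tx": 17,"ty": -7,"tz": 0,"rx": 0,"ry": 0,"rz": -18,"claw": 1}
    - {"tx": 22,"ty": -9,"tz": 0,"rx": 0,"ry": 0,"rz": -25.5,"claw": 1}
    - {"tx": 27,"ty": -11,"tz": 0,"rx": 0,"ry": 0,"rz": -25.5,"claw": 1}
    - {"tx": 33,"ty": -13.5,"tz": 0,"rx": 0,"ry": 0,"rz": -25.5,"claw": 1}
    - {"tx": 39,"ty": -16.5,"tz": 0,"rx": 0,"ry": 0,"rz": -25.5,"claw": 1}
    - {"tx": 45,"ty": -19,"tz": 2,"rx": 0,"ry": 0,"rz": -25.5,"claw": 1}
    - {"tx": 52,"ty": -22.4,"tz": 5,"rx": 0,"ry": 0,"rz": -25.5,"claw": 1}
    - {"tx": 52,"ty": -22.4,"tz": 12,"rx": 0,"ry": 0,"rz": -25.5,"claw": 1}
    - {"tx": 52,"ty": -22.4,"tz": 22,"rx": 0,"ry": 0,"rz": -25.5,"claw": 1}
    - {"tx": 52,"ty": -22.4,"tz": 28.7,"rx": 0,"ry": 0,"rz": -25.5,"claw": 1}

```text
time_s: 2.98
eef_pos: [0.4456, 0.366, 0.2128]
eef_rot: [-180.0, 0.0, 89.7]
contact_force: [0.7, -0.4, 0.5]
grip_width: 0.999
```

Emit:
send_rows:
  increments:
    - {"tx": 0,"ty": 0,"tz": 0,"rx": 0,"ry": 0,"rz": 0,"claw": 1}
    - {"tx": 0,"ty": 0,"tz": 0,"rx": 0,"ry": 0,"rz": 0,"claw": 1}
    - {"tx": 0,"ty": 0,"tz": 0,"rx": 0,"ry": 0,"rz": 0,"claw": 1}

```text
time_s: 3.35
eef_pos: [0.4471, 0.3669, 0.218]
eef_rot: [179.8, -0.2, 89.7]
contact_force: [1.3, 0.3, -0.3]
grip_width: 0.999
```

```bash
python3 - <<'E'
from h import *
from rig import sense,get_image
st=sense();print(st["joint_positions"].round(0),st["eef_pos"],st["eef_rot"])
inc(st["eef_pos"],st["eef_rot"],[((.444,.372,.15),(180,0,90)),((.444,.372,.023),(180,0,90))])
a=get_image("side")["image"][90:384,100:400];b=get_image("top")["image"][100:300,130:430]
cv2.imwrite("pics/p4.png",np.hstack([cv2.resize(a,(400,392)),cv2.resize(b,(400,392)) ]))
E
```

```text
[-13.  28. -46.  95.  22.  66. -65.] [0.44713826 0.36694703 0.21802287] [ 1.79808635e+02 -1.69752983e-01  8.96635298e+01]
(0.444, 0.372, 0.15) (180, 0, 90) t [ 0.48 -0.34  6.8 ] r [ 0.2 -0.2 -0.3]
(0.444, 0.372, 0.023) (180, 0, 90) t [ 0.45 -0.38 19.5 ] r [ 0.2 -0.2 -0.3]
```

View pics/p4.png

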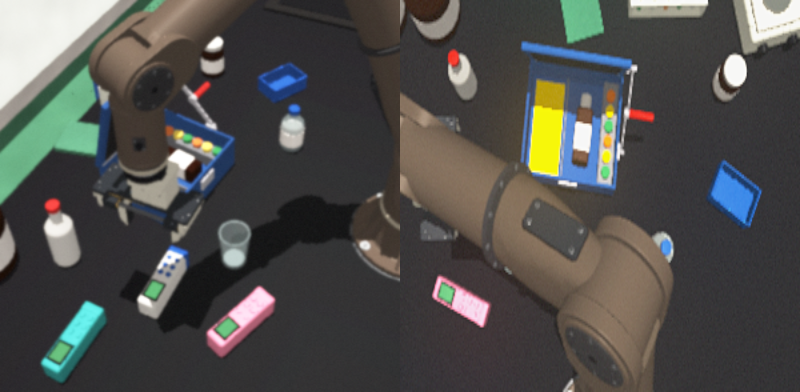

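The gripper is above the white meter, which is at about (163,285) in the left half, with the jaws across its width. The beaker and neighbouring objects are clear, so I descend and grip.

Emit:
send_rows:
  increments:
    - {"tx": 0.4,"ty": -0.3,"tz": 5,"rx": 0,"ry": 0,"rz": 0,"claw": 1}
    - {"tx": 0.4,"ty": -0.3,"tz": 10,"rx": 0,"ry": 0,"rz": 0,"claw": 1}
    - {"tx": 0.4,"ty": -0.3,"tz": 14,"rx": 0,"ry": 0,"rz": 0,"claw": 1}
    - {"tx": 0.4,"ty": -0.3,"tz": 17,"rx": 0,"ry": 0,"rz": 0,"claw": 1}
    - {"tx": 0.4,"ty": -0.3,"tz": 18.5,"rx": 0,"ry": 0,"rz": 0,"claw": 1}
    - {"tx": 0.4,"ty": -0.3,"tz": 19.5,"rx": 0,"ry": 0,"rz": 0,"claw": 1}
    - {"tx": 0.4,"ty": -0.3,"tz": 19.5,"rx": 0,"ry": 0,"rz": 0,"claw": 1}
    - {"tx": 0.4,"ty": -0.3,"tz": 19.5,"rx": 0,"ry": 0,"rz": 0,"claw": 1}

```text
time_s: 4.45
eef_pos: [0.4436, 0.3703, 0.0211]
eef_rot: [179.9, -0.1, 89.7]
contact_force: [0.2, 0.4, 0.4]
grip_width: 0.999
```

Emit:
send_rows:
  increments:
    - {"tx": 0,"ty": 0,"tz": 0,"rx": 0,"ry": 0,"rz": 0,"claw": -0.3}
    - {"tx": 0,"ty": 0,"tz": 0,"rx": 0,"ry": 0,"rz": 0,"claw": -0.3}
    - {"tx": 0,"ty": 0,"tz": 0,"rx": 0,"ry": 0,"rz": 0,"claw": -0.3}
    - {"tx": 0,"ty": 0,"tz": 0,"rx": 0,"ry": 0,"rz": 0,"claw": -0.3}
    - {"tx": 0,"ty": 0,"tz": 0,"rx": 0,"ry": 0,"rz": 0,"claw": -0.3}
    - {"tx": 0,"ty": 0,"tz": 0,"rx": 0,"ry": 0,"rz": 0,"claw": -0.3}
    - {"tx": 0,"ty": 0,"tz": 0,"rx": 0,"ry": 0,"rz": 0,"claw": -0.3}
    - {"tx": 0,"ty": 0,"tz": 0,"rx": 0,"ry": 0,"rz": 0,"claw": -0.3}
  newtons: 35

```text
time_s: 5.45
eef_pos: [0.4431, 0.3697, 0.02]
eef_rot: [-180.0, 0.0, 89.7]
contact_force: [0.3, -0.6, 0.5]
grip_width: 0.479
```

```bash
python3 - <<'E'
from h import *
from rig import sense
st=sense();print(st["joint_positions"].round(0),st["grip_width"])
p=case(-.032,.071,.3);print(p)
inc(st["eef_pos"],st["eef_rot"],[((.444,.372,.26),(180,0,90)),((.50,.25,.30),(180,0,120)),(case(-.05,.071,.3),(180,0,172.5)),(case(-.032,.071,.2),(180,0,172.5))])
E
```

```text
[-19.  40. -38. 106.  34.  46. -76.] 0.4793477713282817
[0.56001271 0.13669395 0.3       ]
(0.444, 0.372, 0.26) (180, 0, 90) t [  0.23   0.09 -24.  ] r [-0.   0.  -0.3]
(0.5, 0.25, 0.3) (180, 0, 120) t [-11.94   5.75 -28.  ] r [ -0.    0.  -30.3]
[0.5421667  0.13904342 0.3       ] (180, 0, 172.5) t [-23.01  10.03 -28.  ] r [ -0.    0.  -82.8]
[0.56001271 0.13669395 0.2       ] (180, 0, 172.5) t [-23.24  11.82 -18.  ] r [ -0.    0.  -82.8]
```

Emit:
send_rows:
  increments:
    - {"tx": 0,"ty": 0,"tz": -2,"rx": 0,"ry": 0,"rz": 0,"claw": -0.3}
    - {"tx": 0,"ty": 0,"tz": -5,"rx": 0,"ry": 0,"rz": 0,"claw": -0.3}
    - {"tx": 0,"ty": 0,"tz": -9,"rx": 0,"ry": 0,"rz": 0,"claw": -0.3}
    - {"tx": 0,"ty": 0,"tz": -13,"rx": 0,"ry": 0,"rz": 0,"claw": -0.3}
    - {"tx": 0,"ty": 0,"tz": -17,"rx": 0,"ry": 0,"rz": 0,"claw": -0.3}
    - {"tx": 0,"ty": 0,"tz": -21,"rx": 0,"ry": 0,"rz": 0,"claw": -0.3}
    - {"tx": -2,"ty": 1,"tz": -25,"rx": 0,"ry": 0,"rz": -7,"claw": -0.3}
    - {"tx": -5,"ty": 2,"tz": -28,"rx": 0,"ry": 0,"rz": -14,"claw": -0.3}
    - {"tx": -8,"ty": 3.5,"tz": -28,"rx": 0,"ry": 0,"rz": -22,"claw": -0.3}
    - {"tx": -12,"ty": 5,"tz": -28,"rx": 0,"ry": 0,"rz": -30,"claw": -0.3}
    - {"tx": -12,"ty": 5,"tz": -28,"rx": 0,"ry": 0,"rz": -30,"claw": -0.3}

```text
time_s: 6.82
eef_pos: [0.494, 0.2453, 0.3005]
eef_rot: [-180.0, 0.1, 119.5]
contact_force: [0.0, -0.5, -1.6]
grip_width: 0.476
```

```bash
python3 - <<'E'
from h import *
from rig import sense
st=sense();print(st["joint_positions"].round(0),st["grip_width"])
inc(st["eef_pos"],st["eef_rot"],[(case(-.05,.071,.3),(180,0,172.5)),(case(-.032,.071,.2),(180,0,172.5))])
E
```

```text
[  7.  24. -55.  91.  20.  76. -21.] 0.4762414609475487
[0.5421667  0.13904342 0.3       ] (180, 0, 172.5) t [-11.63  -1.03   0.08] r [ -0.1   0.1 -53. ]
[0.56001271 0.13669395 0.2       ] (180, 0, 172.5) t [-12.69   0.42  10.08] r [ -0.1   0.1 -53. ]
```

Emit:
send_rows:
  increments:
    - {"tx": -1.5,"ty": 0,"tz": 0,"rx": 0,"ry": 0,"rz": -8,"claw": -0.3}
    - {"tx": -3.5,"ty": 0,"tz": 0,"rx": 0,"ry": 0,"rz": -16,"claw": -0.3}
    - {"tx": -6,"ty": -0.5,"tz": 0,"rx": 0,"ry": 0,"rz": -24,"claw": -0.3}
    - {"tx": -8,"ty": -0.5,"tz": 0,"rx": 0,"ry": 0,"rz": -32,"claw": -0.3}
    - {"tx": -10,"ty": -1,"tz": 0,"rx": 0,"ry": 0,"rz": -40,"claw": -0.3}
    - {"tx": -11.6,"ty": -1,"tz": 0,"rx": 0,"ry": 0,"rz": -47,"claw": -0.3}
    - {"tx": -11.6,"ty": -1,"tz": 0,"rx": 0,"ry": 0,"rz": -53,"claw": -0.3}
    - {"tx": -11.6,"ty": -1,"tz": 0,"rx": 0,"ry": 0,"rz": -53,"claw": -0.3}
    - {"tx": -11.6,"ty": -1,"tz": 0,"rx": 0,"ry": 0,"rz": -53,"claw": -0.3}

```text
time_s: 7.95
eef_pos: [0.5408, 0.1444, 0.3006]
eef_rot: [180.0, 0.0, 172.6]
contact_force: [0.1, -0.2, -1.7]
grip_width: 0.476
```

```bash
python3 - <<'E'
from h import *
from rig import sense,get_image
st=sense();print(st["joint_positions"].round(0),st["grip_width"])
inc(st["eef_pos"],st["eef_rot"],[(case(-.032,.071,.2),(180,0,172.5)),(case(-.032,.071,.034),(180,0,172.5))])
a=get_image("side")["image"][60:310,120:370];b=get_image("top")["image"][90:290,170:370]
cv2.imwrite("pics/p5.png",np.hstack([cv2.resize(a,(400,400)),cv2.resize(b,(400,400)) ]))
E
```

```text
[ 24.  30. -67.  89.  28.  79.  37.] 0.47595267812042685
[0.56001271 0.13669395 0.2       ] (180, 0, 172.5) t [-2.   -0.52 10.06] r [0.  0.  0.1]
[0.56001271 0.13669395 0.034     ] (180, 0, 172.5) t [-2.   -0.52 26.66] r [0.  0.  0.1]
```

View pics/p5.png

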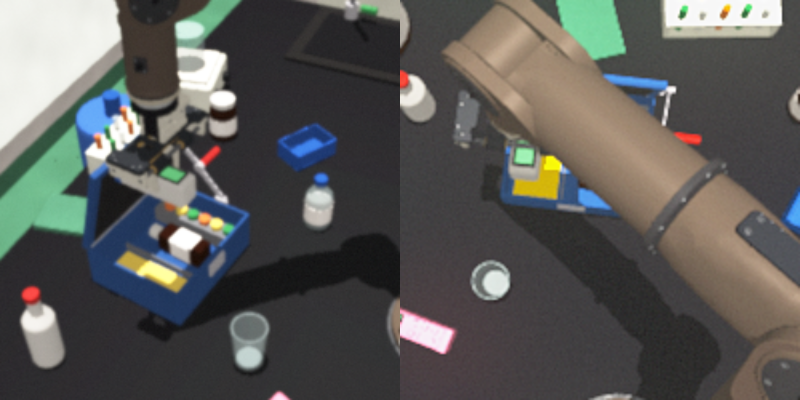

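The meter is held screen-up over the bay. Before lowering, I check the wrist knuckle's clearance to the leaning lid.

```bash
python3 - <<'E'
from h import *
s=load("side0.npz")
for dz in (.06,.12,.18,.2,.24,.28,.32,.36): 
    X=np.array([.447,.367,.218+dz]);q=(proj(s,X)[0]-[100,90])*400/300
    print(dz,q.round(0), "m/px in crop",((s["R"]@X+s["t"])[2]/456.6*.75).round(5))
E
```

```text
0.06 [149. 209.] m/px in crop 0.00182
0.12 [146. 187.] m/px in crop 0.00176
0.18 [143. 163.] m/px in crop 0.00169
0.2 [142. 154.] m/px in crop 0.00167
0.24 [140. 137.] m/px in crop 0.00162
0.28 [138. 119.] m/px in crop 0.00158
0.32 [135.  99.] m/px in crop 0.00154
0.36 [133.  79.] m/px in crop 0.00149
```

Emit:
send_rows:
  increments:
    - {"tx": -0.5,"ty": -0.5,"tz": 3,"rx": 0,"ry": 0,"rz": 0,"claw": -0.3}
    - {"tx": -1.5,"ty": -0.5,"tz": 7,"rx": 0,"ry": 0,"rz": 0,"claw": -0.3}
    - {"tx": -1.9,"ty": -0.5,"tz": 11,"rx": 0,"ry": 0,"rz": 0,"claw": -0.3}
    - {"tx": -1.9,"ty": -0.5,"tz": 14,"rx": 0,"ry": 0,"rz": 0,"claw": -0.3}
    - {"tx": -1.9,"ty": -0.5,"tz": 16,"rx": 0,"ry": 0,"rz": 0,"claw": -0.3}
    - {"tx": -1.9,"ty": -0.5,"tz": 16,"rx": 0,"ry": 0,"rz": 0,"claw": -0.3}
    - {"tx": -1.9,"ty": -0.5,"tz": 16,"rx": 0,"ry": 0,"rz": 0,"claw": -0.3}

```text
time_s: 8.93
eef_pos: [0.56, 0.137, 0.1413]
eef_rot: [180.0, 0.1, 172.7]
contact_force: [-0.6, -0.2, -2.3]
grip_width: 0.48
```

```bash
python3 - <<'E'
from h import *
from rig import sense,get_image
st=sense();print(st["joint_positions"].round(0),st["grip_width"])
inc(st["eef_pos"],st["eef_rot"],[(case(-.033,.071,.031),(180,0,172.5))])
d=get_image("side");c=d["image"][60:310,120:370]
cv2.imwrite("pics/p6.png",cv2.resize(c,(600,600)))
E
```

```text
[ 20.  39. -60. 100.  37.  64.  31.] 0.4800067839399923
[0.55902127 0.13682447 0.031     ] (180, 0, 172.5) t [ 0.11 -0.03 11.03] r [0.  0.1 0.2]
```

View pics/p6.png

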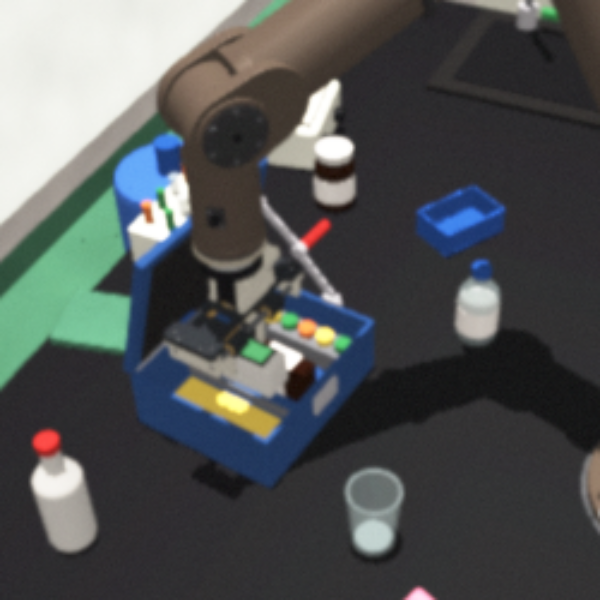

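The column passes clear in front of the lid edge and the meter is over the pad, so I lower slowly.

Emit:
send_rows:
  increments:
    - {"tx": 0.1,"ty": 0,"tz": 3,"rx": 0,"ry": 0,"rz": 0,"claw": -0.3}
    - {"tx": 0.1,"ty": 0,"tz": 6,"rx": 0,"ry": 0,"rz": 0,"claw": -0.3}
    - {"tx": 0.1,"ty": 0,"tz": 8,"rx": 0,"ry": 0,"rz": 0,"claw": -0.3}
    - {"tx": 0.1,"ty": 0,"tz": 9.5,"rx": 0,"ry": 0,"rz": 0,"claw": -0.3}
    - {"tx": 0.1,"ty": 0,"tz": 10.4,"rx": 0,"ry": 0,"rz": 0,"claw": -0.3}
    - {"tx": 0.1,"ty": 0,"tz": 10.8,"rx": 0,"ry": 0,"rz": 0,"claw": -0.3}
    - {"tx": 0.1,"ty": 0,"tz": 10.8,"rx": 0,"ry": 0,"rz": 0,"claw": -0.3}
    - {"tx": 0.1,"ty": 0,"tz": 10.8,"rx": 0,"ry": 0,"rz": 0,"claw": -0.3}

```text
time_s: 9.98
eef_pos: [0.5588, 0.1367, 0.0326]
eef_rot: [180.0, 0.0, 172.7]
contact_force: [0.1, 0.2, -1.6]
grip_width: 0.481
```

Emit:
send_rows:
  increments:
    - {"tx": 0,"ty": 0,"tz": 0.1,"rx": 0,"ry": 0,"rz": 0,"claw": -0.3}
    - {"tx": 0,"ty": 0,"tz": 0.2,"rx": 0,"ry": 0,"rz": 0,"claw": -0.3}
    - {"tx": 0,"ty": 0,"tz": 0.3,"rx": 0,"ry": 0,"rz": 0,"claw": -0.3}
    - {"tx": 0,"ty": 0,"tz": 0.3,"rx": 0,"ry": 0,"rz": 0,"claw": -0.3}
    - {"tx": 0,"ty": 0,"tz": 0.3,"rx": 0,"ry": 0,"rz": 0,"claw": -0.3}

```text
time_s: 10.6
eef_pos: [0.5586, 0.1364, 0.03]
eef_rot: [-180.0, 0.0, 172.7]
contact_force: [-1.9, -2.0, 9.0]
grip_width: 0.472
```

Contact is made (the force went from -2 to +9 N). I release with a small opening.

Emit:
send_rows:
  increments:
    - {"tx": 0,"ty": 0,"tz": -0.1,"rx": 0,"ry": 0,"rz": 0,"claw": 0.05}
    - {"tx": 0,"ty": 0,"tz": -0.1,"rx": 0,"ry": 0,"rz": 0,"claw": 0.15}
    - {"tx": 0,"ty": 0,"tz": -0.1,"rx": 0,"ry": 0,"rz": 0,"claw": 0.2}
    - {"tx": 0,"ty": 0,"tz": -0.1,"rx": 0,"ry": 0,"rz": 0,"claw": 0.2}
    - {"tx": 0,"ty": 0,"tz": -0.1,"rx": 0,"ry": 0,"rz": 0,"claw": 0.2}
    - {"tx": 0,"ty": 0,"tz": -0.1,"rx": 0,"ry": 0,"rz": 0,"claw": 0.2}

```text
time_s: 11.35
eef_pos: [0.5584, 0.1365, 0.03]
eef_rot: [-180.0, -0.0, 172.7]
contact_force: [-0.8, -0.9, -0.1]
grip_width: 0.604
```

Emit:
send_rows:
  increments:
    - {"tx": 0,"ty": 0,"tz": -1,"rx": 0,"ry": 0,"rz": 0,"claw": 0.2}
    - {"tx": 0,"ty": 0,"tz": -3,"rx": 0,"ry": 0,"rz": 0,"claw": 0.2}
    - {"tx": 0,"ty": 0,"tz": -6,"rx": 0,"ry": 0,"rz": 0,"claw": 0.2}
    - {"tx": 0,"ty": 0,"tz": -10,"rx": 0,"ry": 0,"rz": 0,"claw": 0.2}
    - {"tx": 0,"ty": 0,"tz": -15,"rx": 0,"ry": 0,"rz": 0,"claw": 0.2}
    - {"tx": 0,"ty": 0,"tz": -20,"rx": 0,"ry": 0,"rz": 0,"claw": 0.2}
    - {"tx": 2,"ty": 0,"tz": -26,"rx": 0,"ry": 0,"rz": 0,"claw": 0.2}
    - {"tx": 5,"ty": 0,"tz": -32,"rx": 0,"ry": 0,"rz": 0,"claw": 0.2}
    - {"tx": 9,"ty": 0,"tz": -38,"rx": 0,"ry": 0,"rz": 0,"claw": 0.2}
    - {"tx": 14,"ty": 0,"tz": -40,"rx": 0,"ry": 0,"rz": 0,"claw": 0.2}
    - {"tx": 14,"ty": 0,"tz": -40,"rx": 0,"ry": 0,"rz": 0,"claw": 0.2}

```text
time_s: 12.72
eef_pos: [0.4161, 0.158, 0.434]
eef_rot: [-179.9, 0.4, 173.0]
contact_force: [0.8, -1.0, -0.4]
grip_width: 0.598
```

```bash
python3 - <<'E'
from h import *
from rig import sense,get_image
st=sense();print(st["joint_positions"].round(0),st["eef_pos"],st["eef_rot"])
d=get_image("side");np.savez("side1.npz",**d);d2=get_image("top")
a=d["image"][120:310,140:330];b=d2["image"][100:260,190:350]
cv2.imwrite("pics/p7.png",np.hstack([cv2.resize(a,(400,400)),cv2.resize(b,(400,400))]))
E
```

```text
[ 34.  10. -71.  88.  10.  88.  46.] [0.41607072 0.15802121 0.43398633] [-179.9315756     0.39326385  173.00370613]
```

View pics/p7.png

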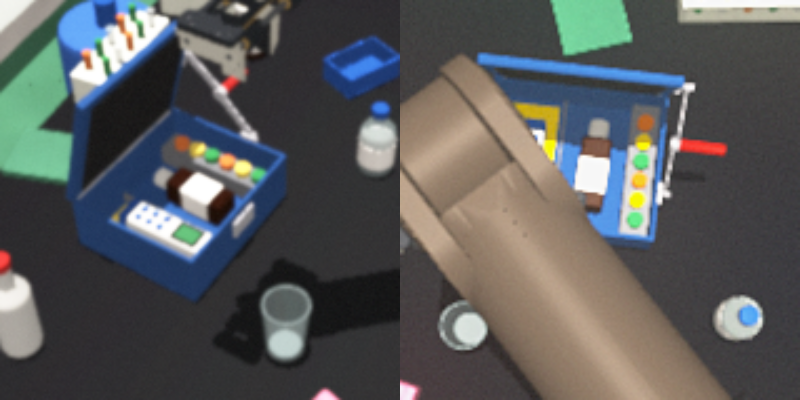

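The meter lies flat on the pad, screen up, at about (165,228) in the left half. The bar and the bottle are unmoved. Next I go above the bar with shut fingers and the jaws along case x, so the gripper body stays outside the lid.

```bash
python3 - <<'E'
from h import *
from rig import sense
st=sense()
print(plane(load("side1.npz"),[(140+165/400*190,120+228/400*190)],.06), case(-.015,.071,.06))
inc(st["eef_pos"],st["eef_rot"],[((.43,-.05,.43),(180,0,125)),((.48,-.13,.40),(180,0,82.5)),(case(.028,-.19,.25),(180,0,82.5))])
E
```

```text
[[0.56930267 0.14097539 0.06      ]] [0.57686727 0.134475   0.06      ]
(0.43, -0.05, 0.43) (180, 0, 125) t [ -3.7  -20.18   0.19] r [-0.   0.2 47.7]
(0.48, -0.13, 0.4) (180, 0, 82.5) t [ -9.66 -27.48   3.23] r [ 0.1  0.2 90.2]
[ 0.58543207 -0.12990473  0.25      ] (180, 0, 82.5) t [-20.07 -26.11  18.26] r [ 0.1  0.2 90.2]
```

Emit:
send_rows:
  increments:
    - {"tx": 0,"ty": -4,"tz": 0,"rx": 0,"ry": 0,"rz": 9,"claw": -1}
    - {"tx": -1,"ty": -8,"tz": 0,"rx": 0,"ry": 0,"rz": 18,"claw": -1}
    - {"tx": -2,"ty": -12,"tz": 0,"rx": 0,"ry": 0,"rz": 27,"claw": -1}
    - {"tx": -3,"ty": -16,"tz": 0,"rx": 0,"ry": 0,"rz": 36,"claw": -1}
    - {"tx": -4,"ty": -20,"tz": 0,"rx": 0,"ry": 0,"rz": 45,"claw": -1}
    - {"tx": -6,"ty": -24,"tz": 1,"rx": 0,"ry": 0,"rz": 55,"claw": -1}
    - {"tx": -8,"ty": -26,"tz": 1,"rx": 0,"ry": 0,"rz": 65,"claw": -1}
    - {"tx": -9,"ty": -27,"tz": 1,"rx": 0,"ry": 0,"rz": 75,"claw": -1}
    - {"tx": -9.5,"ty": -27,"tz": 2,"rx": 0,"ry": 0,"rz": 83,"claw": -1}
    - {"tx": -9.5,"ty": -27,"tz": 2,"rx": 0,"ry": 0,"rz": 90,"claw": -1}
    - {"tx": -9.5,"ty": -27,"tz": 2,"rx": 0,"ry": 0,"rz": 90,"claw": -1}
    - {"tx": -9.5,"ty": -27,"tz": 2,"rx": 0,"ry": 0,"rz": 90,"claw": -1}

```text
time_s: 14.32
eef_pos: [0.4796, -0.1258, 0.4096]
eef_rot: [-179.9, -0.0, 82.9]
contact_force: [-0.5, -0.7, 0.0]
grip_width: 0.003
```

```bash
python3 - <<'E'
from h import *
from rig import sense
st=sense();print(st["joint_positions"].round(0),st["grip_width"])
inc(st["eef_pos"],st["eef_rot"],[(case(.028,-.19,.4),(180,0,82.5)),(case(.028,-.19,.22),(180,0,82.5))])
E
```

```text
[ 48.  12. -48.  86.   9.  85.  -8.] 0.003083263606524107
[ 0.58543207 -0.12990473  0.4       ] (180, 0, 82.5) t [ 0.91 10.56  0.95] r [-0.1 -0.   0.4]
[ 0.58543207 -0.12990473  0.22      ] (180, 0, 82.5) t [ 0.9  10.57 18.95] r [-0.1 -0.   0.4]
```

Emit:
send_rows:
  increments:
    - {"tx": 0.3,"ty": 4,"tz": 1,"rx": 0,"ry": 0,"rz": 0,"claw": -1}
    - {"tx": 0.9,"ty": 8,"tz": 1,"rx": 0,"ry": 0,"rz": 0,"claw": -1}
    - {"tx": 0.9,"ty": 10.5,"tz": 4,"rx": 0,"ry": 0,"rz": 0,"claw": -1}
    - {"tx": 0.9,"ty": 10.5,"tz": 9,"rx": 0,"ry": 0,"rz": 0,"claw": -1}
    - {"tx": 0.9,"ty": 10.5,"tz": 14,"rx": 0,"ry": 0,"rz": 0,"claw": -1}
    - {"tx": 0.9,"ty": 10.5,"tz": 18,"rx": 0,"ry": 0,"rz": 0,"claw": -1}
    - {"tx": 0.9,"ty": 10.5,"tz": 20,"rx": 0,"ry": 0,"rz": 0,"claw": -1}
    - {"tx": 0.9,"ty": 10.5,"tz": 20,"rx": 0,"ry": 0,"rz": 0,"claw": -1}
    - {"tx": 0.9,"ty": 10.5,"tz": 20,"rx": 0,"ry": 0,"rz": 0,"claw": -1}

```text
time_s: 15.45
eef_pos: [0.5854, -0.13, 0.2111]
eef_rot: [179.9, -0.0, 82.7]
contact_force: [-0.4, 0.3, -0.1]
grip_width: 0.003
```

```bash
python3 - <<'E'
from h import *
from rig import sense,get_image
st=sense();p=st["eef_pos"]
inc(p,st["eef_rot"],[(case(.028,-.19,.17),(180,0,82.5))])
d=get_image("side");d2=get_image("top")
print("tcp in side crop",(proj(d,p)[0]-[180,90])*400/130,"top",(proj(d2,p)[0]-[230,90])*400/130+[400,0])
a=d["image"][90:220,180:310];b=d2["image"][90:220,230:360]
cv2.imwrite("pics/p8.png",np.hstack([cv2.resize(a,(400,400)),cv2.resize(b,(400,400))]))
E
```

```text
[ 0.58543207 -0.12990473  0.17      ] (180, 0, 82.5) t [ 0.01 -0.01  4.11] r [ 0.1 -0.   0.2]
tcp in side crop [213.96645027 158.59499445] top [667.46807094 190.37796865]
```

View pics/p8.png

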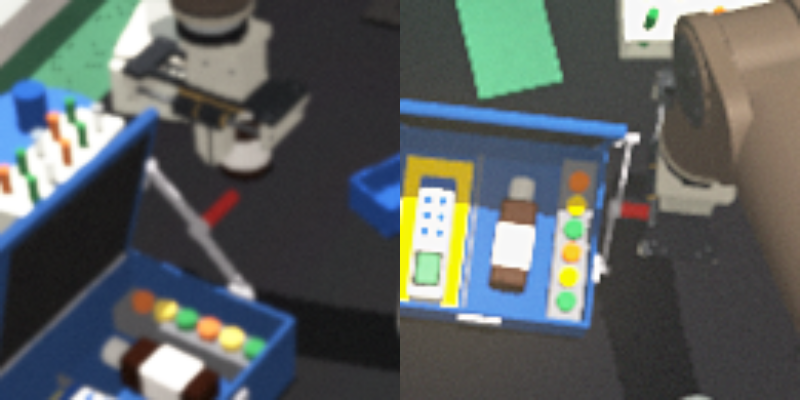

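The fingertips are directly above the red bar (at (222,208) in the left half), clear of the lid. I press down.

Emit:
send_rows:
  increments:
    - {"tx": 0,"ty": 0,"tz": 2,"rx": 0,"ry": 0,"rz": 0,"claw": -1}
    - {"tx": 0,"ty": 0,"tz": 4,"rx": 0,"ry": 0,"rz": 0,"claw": -1}
    - {"tx": 0,"ty": 0,"tz": 4.6,"rx": 0,"ry": 0,"rz": 0,"claw": -1}
    - {"tx": 0,"ty": 0.1,"tz": 5,"rx": 0,"ry": 0,"rz": 0,"claw": -1}
    - {"tx": 0,"ty": 0.2,"tz": 5.4,"rx": 0,"ry": 0,"rz": 0,"claw": -1}
    - {"tx": 0,"ty": 0.4,"tz": 5.8,"rx": 0,"ry": 0,"rz": 0,"claw": -1}
    - {"tx": 0,"ty": 0.6,"tz": 6.2,"rx": 0,"ry": 0,"rz": 0,"claw": -1}
    - {"tx": 0,"ty": 0.8,"tz": 6.6,"rx": 0,"ry": 0,"rz": 0,"claw": -1}
    - {"tx": 0,"ty": 1,"tz": 7,"rx": 0,"ry": 0,"rz": 0,"claw": -1}
    - {"tx": 0,"ty": 1,"tz": 7.2,"rx": 0,"ry": 0,"rz": 0,"claw": -1}

```text
time_s: 16.8
eef_pos: [0.6, -0.132, 0.1412]
eef_rot: [179.4, -0.0, 82.6]
contact_force: [10.2, -2.8, 12.5]
grip_width: 0.006
```

```bash
python3 - <<'E'
from h import *
from rig import sense,get_image
p=sense()["eef_pos"];d=get_image("side");np.savez("side2.npz",**d)
c,s=np.cos(np.deg2rad(-7.5)),np.sin(np.deg2rad(-7.5));q=p[:2]-case(0,0,0)[:2];print("tcp in case",c*q[0]+s*q[1],-s*q[0]+c*q[1],p[2])
hs=cv2.cvtColor(d["image"],cv2.COLOR_BGR2HSV)
m=cv2.inRange(hs,(0,150,90),(8,255,255))|cv2.inRange(hs,(172,150,90),(180,255,255));k=np.zeros_like(m);k[140:195,230:280]=m[140:195,230:280]
print(cv2.boundingRect(k))
for th in (46,34,28,20): print(th,[proj(d,case(-.04+.086*np.cos(np.deg2rad(th)),y,.09+.086*np.sin(np.deg2rad(th))))[0].round(1) for y in(-.144,-.21)])
for l in (0,.1,.2,.4): 
    a=np.deg2rad(75)-l;print("lid",l,[proj(d,case(.11-.22*np.cos(a),y,.09+.22*np.sin(a)))[0].round(1) for y in(.13,-.13)])
cv2.imwrite("pics/p9.png",cv2.resize(d["image"][100:250,150:300],(600,600)))
E
```

```text
tcp in case 0.04266275385955297 -0.19014768252948852 0.14120661160169928
(244, 154, 11, 41)
46 [array([244.6, 163.5]), array([255.1, 153. ])]
34 [array([241.9, 165.4]), array([252.4, 155.1])]
28 [array([240.8, 166.7]), array([251.3, 156.3])]
20 [array([239.8, 168.7]), array([250.3, 158.3])]
lid 0 [array([178.9, 171.6]), array([231.8, 125.7])]
lid 0.1 [array([185. , 175.9]), array([237.3, 129.5])]
lid 0.2 [array([191. , 180.8]), array([242.7, 133.7])]
lid 0.4 [array([202.4, 191.7]), array([252.8, 143.4])]
```

View pics/p9.png

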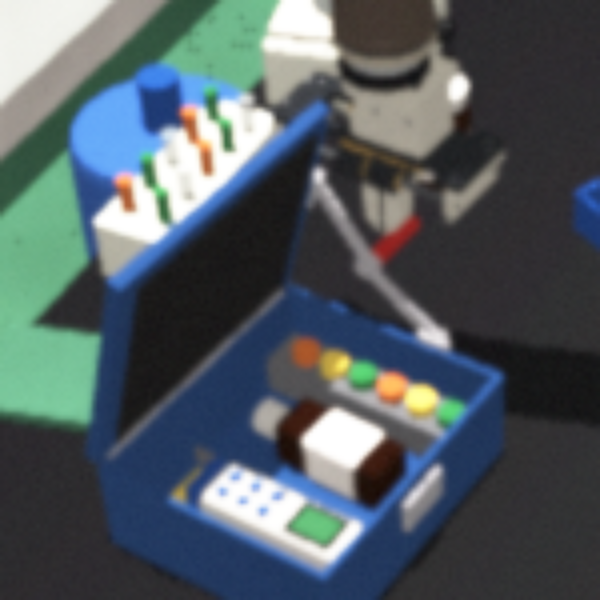

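The bar has partly folded, but the fingertips are slipping off its hinge side (side force 10 N). I lift, re-centre in -x and press again.

Emit:
send_rows:
  increments:
    - {"tx": 0,"ty": 0,"tz": -1.5,"rx": 0,"ry": 0,"rz": 0,"claw": -1}
    - {"tx": 0,"ty": 0,"tz": -2.8,"rx": 0,"ry": 0,"rz": 0,"claw": -1}
    - {"tx": 0,"ty": -1,"tz": -2.8,"rx": 0,"ry": 0,"rz": 0,"claw": -1}
    - {"tx": 0,"ty": -1,"tz": -2,"rx": 0,"ry": 0,"rz": 0,"claw": -1}
    - {"tx": 0,"ty": -1,"tz": -1.2,"rx": 0,"ry": 0,"rz": 0,"claw": -1}
    - {"tx": 0,"ty": -1,"tz": -0.7,"rx": 0,"ry": 0,"rz": 0,"claw": -1}
    - {"tx": 0,"ty": -0.9,"tz": -0.2,"rx": 0,"ry": 0,"rz": 0,"claw": -1}
    - {"tx": 0,"ty": -0.8,"tz": 0.2,"rx": 0,"ry": 0,"rz": 0,"claw": -1}
    - {"tx": 0,"ty": -0.7,"tz": 0.6,"rx": 0,"ry": 0,"rz": 0,"claw": -1}
    - {"tx": 0,"ty": -0.6,"tz": 1,"rx": 0,"ry": 0,"rz": 0,"claw": -1}
    - {"tx": 0,"ty": -0.6,"tz": 1,"rx": 0,"ry": 0,"rz": 0,"claw": -1}

```text
time_s: 18.23
eef_pos: [0.5937, -0.1313, 0.1302]
eef_rot: [179.4, -0.0, 82.6]
contact_force: [8.1, -3.6, 12.1]
grip_width: 0.003
```

```bash
cat > st.py <<'E'
from h import *
from rig import sense,get_image
S=sense();p=S["eef_pos"];d=get_image("side")
c,s=np.cos(np.deg2rad(-7.5)),np.sin(np.deg2rad(-7.5));q=p[:2]-case(0,0,0)[:2];print("tcp in case",c*q[0]+s*q[1],-s*q[0]+c*q[1],p[2],S["contact_force"])
E
python3 - <<'E'
from st import *
cv2.imwrite("pics/p10.png",cv2.resize(d["image"][100:250,150:300],(600,600)))
a=load("side0.npz")["image"]
hs=cv2.cvtColor(d["image"],cv2.COLOR_BGR2HSV);h0=cv2.cvtColor(a,cv2.COLOR_BGR2HSV)
# lid far-left top corner: first blue pixel along columns
for n,h in(("start",h0),("now",hs)):
    m=cv2.inRange(h,(105,140,70),(125,255,255))
    print(n,[(x,int(np.flatnonzero(m[150:260,x])[0]+150) if m[150:260,x].any() else None) for x in (178,182,186,190,195,200)],
      [(y,int(np.flatnonzero(m[y,170:230])[0]+170)) for y in (165,175,185,195)])
E
```

```text
tcp in case 0.03640144455755642 -0.1903382218371539 0.13019460741230457 [ 8.14426345 -3.64670223 12.09603974]
start [(178, 168), (182, 165), (186, 162), (190, 159), (195, 155), (200, 150)] [(165, 182), (175, 176), (185, 175), (195, 174)]
now [(178, 196), (182, 183), (186, 173), (190, 171), (195, 166), (200, 162)] [(165, 197), (175, 184), (185, 182), (195, 179)]
```

The lid has begun to come down (about 0.13 rad), so the stay is unlocked. I keep pressing the bar slowly to draw the lid further down.

Emit:
send_rows:
  increments:
    - {"tx": 0,"ty": 0.1,"tz": 0.3,"rx": 0,"ry": 0,"rz": 0,"claw": -1}
    - {"tx": 0,"ty": 0.2,"tz": 0.6,"rx": 0,"ry": 0,"rz": 0,"claw": -1}
    - {"tx": 0,"ty": 0.3,"tz": 0.9,"rx": 0,"ry": 0,"rz": 0,"claw": -1}
    - {"tx": 0,"ty": 0.4,"tz": 1.2,"rx": 0,"ry": 0,"rz": 0,"claw": -1}
    - {"tx": 0,"ty": 0.5,"tz": 1.5,"rx": 0,"ry": 0,"rz": 0,"claw": -1}
    - {"tx": 0,"ty": 0.6,"tz": 1.8,"rx": 0,"ry": 0,"rz": 0,"claw": -1}
    - {"tx": 0,"ty": 0.6,"tz": 2.1,"rx": 0,"ry": 0,"rz": 0,"claw": -1}
    - {"tx": 0,"ty": 0.6,"tz": 2.4,"rx": 0,"ry": 0,"rz": 0,"claw": -1}
    - {"tx": 0,"ty": 0.6,"tz": 2.7,"rx": 0,"ry": 0,"rz": 0,"claw": -1}
    - {"tx": 0,"ty": 0.6,"tz": 3,"rx": 0,"ry": 0,"rz": 0,"claw": -1}
    - {"tx": 0,"ty": 0.6,"tz": 3.2,"rx": 0,"ry": 0,"rz": 0,"claw": -1}
    - {"tx": 0,"ty": 0.6,"tz": 3.2,"rx": 0,"ry": 0,"rz": 0,"claw": -1}

```text
time_s: 19.77
eef_pos: [0.596, -0.1313, 0.0962]
eef_rot: [179.9, -0.0, 82.7]
contact_force: [1.1, -0.5, 4.6]
grip_width: 0.006
```

```bash
python3 - <<'E'
from st import *
for l in (.3,.45,.55,.7): 
    a=np.deg2rad(75)-l;print("lid",l,[((proj(d,case(.11-.22*np.cos(a),y,.09+.22*np.sin(a)))[0]-[150,100])*4).round() for y in(.13,-.13)])
cv2.imwrite("pics/p10.png",cv2.resize(d["image"][100:250,150:300],(600,600)))
E
```

```text
tcp in case 0.038694544029728606 -0.19002929409481337 0.09618928612540031 [ 1.12065165 -0.51166743  4.5848724 ]
lid 0.3 [array([187., 344.]), array([392., 153.])]
lid 0.45 [array([220., 378.]), array([421., 184.])]
lid 0.55 [array([240., 402.]), array([438., 206.])]
lid 0.7 [array([267., 439.]), array([460., 239.])]
```

View pics/p10.png

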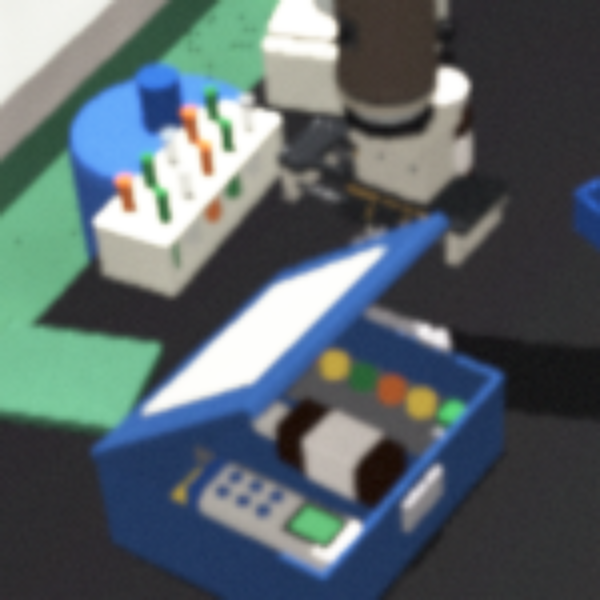

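The lid is at about 0.6 rad and holding. I go up, over to the lid's outer face near its edge, and follow its arc down.

```bash
python3 - <<'E'
from st import *
e=S["eef_rot"]
T=[(case(.0387,-.19,.33),(180,0,82.5)),(case(-.03,-.02,.33),(180,0,82.5))]
inc(p,e,T)
p1,e1=T[1]
L=[]
for a in (.8,.7,.6,.5,.4,.3,.2,.1,0,-.03):
    L.append((case(.11-.19*np.cos(a)+.014*np.sin(a)-.005,-.02,.09+.19*np.sin(a)+.014*np.cos(a)).round(3),(180,0,82.5)))
inc(p1,np.array(e1,float),L)
E
```

```text
tcp in case 0.038432744575770464 -0.19002981302890332 0.09607169863435354 [0.62087146 0.35075247 4.18293756]
[ 0.59604053 -0.13130136  0.33      ] (180, 0, 82.5) t [ 1.000e-02  7.000e-02 -2.339e+01] r [ 0.1 -0.   0.2]
[0.55011772 0.04621141 0.33      ] (180, 0, 82.5) t [ 17.03  -6.75 -23.4 ] r [ 0.1 -0.   0.2]
[0.563 0.045 0.236] (180, 0, 82.5) t [0.05 1.29 9.4 ] r [0. 0. 0.]
[0.549 0.046 0.223] (180, 0, 82.5) t [-0.04 -0.11 10.7 ] r [0. 0. 0.]
[0.536 0.048 0.209] (180, 0, 82.5) t [-1.00e-02 -1.42e+00  1.21e+01] r [0. 0. 0.]
[0.525 0.049 0.193] (180, 0, 82.5) t [-0.05 -2.53 13.7 ] r [0. 0. 0.]
[0.516 0.051 0.177] (180, 0, 82.5) t [ 0.03 -3.45 15.3 ] r [0. 0. 0.]
[0.508 0.052 0.16 ] (180, 0, 82.5) t [ 0.02 -4.25 17.  ] r [0. 0. 0.]
[0.502 0.053 0.141] (180, 0, 82.5) t [ 0.04 -4.86 18.9 ] r [0. 0. 0.]
[0.498 0.053 0.123] (180, 0, 82.5) t [-1.00e-02 -5.26e+00  2.07e+01] r [0. 0. 0.]
[0.496 0.053 0.104] (180, 0, 82.5) t [-0.03 -5.45 22.6 ] r [0. 0. 0.]
[0.495 0.053 0.098] (180, 0, 82.5) t [-0.05 -5.55 23.2 ] r [0. 0. 0.]
```

Emit:
send_rows:
  increments:
    - {"tx": 0,"ty": 0,"tz": -5,"rx": 0,"ry": 0,"rz": 0,"claw": -1}
    - {"tx": 0,"ty": 0,"tz": -11,"rx": 0,"ry": 0,"rz": 0,"claw": -1}
    - {"tx": 0,"ty": 0,"tz": -17,"rx": 0,"ry": 0,"rz": 0,"claw": -1}
    - {"tx": 0,"ty": 0,"tz": -22,"rx": 0,"ry": 0,"rz": 0,"claw": -1}
    - {"tx": 2,"ty": -1,"tz": -23.4,"rx": 0,"ry": 0,"rz": 0,"claw": -1}
    - {"tx": 7,"ty": -3,"tz": -23.4,"rx": 0,"ry": 0,"rz": 0,"claw": -1}
    - {"tx": 12,"ty": -5,"tz": -23.4,"rx": 0,"ry": 0,"rz": 0,"claw": -1}
    - {"tx": 17,"ty": -6.7,"tz": -23.4,"rx": 0,"ry": 0,"rz": 0,"claw": -1}
    - {"tx": 17,"ty": -6.7,"tz": -23.4,"rx": 0,"ry": 0,"rz": 0,"claw": -1}
    - {"tx": 17,"ty": -6.7,"tz": -23.4,"rx": 0,"ry": 0,"rz": 0,"claw": -1}

```text
time_s: 21.12
eef_pos: [0.5493, 0.0455, 0.3289]
eef_rot: [-179.9, 0.1, 82.7]
contact_force: [-0.5, -0.8, 0.4]
grip_width: 0.006
```

Emit:
send_rows:
  increments:
    - {"tx": 0,"ty": 1.2,"tz": 4,"rx": 0,"ry": 0,"rz": 0,"claw": -1}
    - {"tx": 0,"ty": 1.2,"tz": 7.5,"rx": 0,"ry": 0,"rz": 0,"claw": -1}
    - {"tx": 0,"ty": 1.2,"tz": 9,"rx": 0,"ry": 0,"rz": 0,"claw": -1}
    - {"tx": 0,"ty": 0.5,"tz": 10,"rx": 0,"ry": 0,"rz": 0,"claw": -1}
    - {"tx": 0,"ty": -0.1,"tz": 10.7,"rx": 0,"ry": 0,"rz": 0,"claw": -1}
    - {"tx": 0,"ty": -0.8,"tz": 11.4,"rx": 0,"ry": 0,"rz": 0,"claw": -1}
    - {"tx": 0,"ty": -1.4,"tz": 12.1,"rx": 0,"ry": 0,"rz": 0,"claw": -1}
    - {"tx": 0,"ty": -2,"tz": 12.9,"rx": 0,"ry": 0,"rz": 0,"claw": -1}
    - {"tx": 0,"ty": -2.5,"tz": 13.7,"rx": 0,"ry": 0,"rz": 0,"claw": -1}

```text
time_s: 22.25
eef_pos: [0.5247, 0.0492, 0.1927]
eef_rot: [180.0, -0.0, 82.7]
contact_force: [2.0, 0.0, 1.3]
grip_width: 0.004
```

Emit:
send_rows:
  increments:
    - {"tx": 0,"ty": -0.5,"tz": 0.8,"rx": 0,"ry": 0,"rz": 0,"claw": -1}
    - {"tx": 0,"ty": -0.9,"tz": 1.6,"rx": 0,"ry": 0,"rz": 0,"claw": -1}
    - {"tx": 0,"ty": -1.3,"tz": 2.4,"rx": 0,"ry": 0,"rz": 0,"claw": -1}
    - {"tx": 0,"ty": -1.7,"tz": 3.3,"rx": 0,"ry": 0,"rz": 0,"claw": -1}
    - {"tx": 0,"ty": -2,"tz": 4.2,"rx": 0,"ry": 0,"rz": 0,"claw": -1}
    - {"tx": 0,"ty": -2.3,"tz": 5.2,"rx": 0,"ry": 0,"rz": 0,"claw": -1}
    - {"tx": 0,"ty": -2.5,"tz": 6.1,"rx": 0,"ry": 0,"rz": 0,"claw": -1}
    - {"tx": 0,"ty": -2.7,"tz": 7,"rx": 0,"ry": 0,"rz": 0,"claw": -1}
    - {"tx": 0,"ty": -2.8,"tz": 7.8,"rx": 0,"ry": 0,"rz": 0,"claw": -1}
    - {"tx": 0,"ty": -2.9,"tz": 8.4,"rx": 0,"ry": 0,"rz": 0,"claw": -1}
    - {"tx": 0,"ty": -2.9,"tz": 8.4,"rx": 0,"ry": 0,"rz": 0,"claw": -1}

```text
time_s: 23.62
eef_pos: [0.496, 0.0526, 0.1086]
eef_rot: [-180.0, 0.0, 82.7]
contact_force: [0.5, 0.0, 0.7]
grip_width: 0.005
```

Emit:
send_rows:
  increments:
    - {"tx": 0,"ty": 0,"tz": 0.2,"rx": 0,"ry": 0,"rz": 0,"claw": -1}
    - {"tx": 0,"ty": 0,"tz": 0.4,"rx": 0,"ry": 0,"rz": 0,"claw": -1}
    - {"tx": 0,"ty": 0,"tz": 0.55,"rx": 0,"ry": 0,"rz": 0,"claw": -1}
    - {"tx": 0,"ty": 0,"tz": 0.65,"rx": 0,"ry": 0,"rz": 0,"claw": -1}
    - {"tx": 0,"ty": 0,"tz": 0.65,"rx": 0,"ry": 0,"rz": 0,"claw": -1}
    - {"tx": 0,"ty": 0,"tz": 0.65,"rx": 0,"ry": 0,"rz": 0,"claw": -1}
    - {"tx": 0,"ty": 0,"tz": 0.65,"rx": 0,"ry": 0,"rz": 0,"claw": -1}

```text
time_s: 24.5
eef_pos: [0.4965, 0.0527, 0.1041]
eef_rot: [179.9, 0.1, 82.7]
contact_force: [-6.6, -2.7, 22.5]
grip_width: 0.002
```

The force rose to 22 N at z = 0.104 m, exactly the shut height, so the lid is on its stop. I retreat and look.

Emit:
send_rows:
  increments:
    - {"tx": 0,"ty": 0,"tz": -1,"rx": 0,"ry": 0,"rz": 0,"claw": -1}
    - {"tx": 0,"ty": 0,"tz": -4,"rx": 0,"ry": 0,"rz": 0,"claw": -1}
    - {"tx": 0,"ty": 0,"tz": -9,"rx": 0,"ry": 0,"rz": 0,"claw": -1}
    - {"tx": 0,"ty": -1,"tz": -14,"rx": 0,"ry": 0,"rz": 0,"claw": -1}
    - {"tx": -4,"ty": -1,"tz": -19,"rx": 0,"ry": 0,"rz": 0,"claw": -1}
    - {"tx": -9,"ty": -1,"tz": -24,"rx": 0,"ry": 0,"rz": 0,"claw": -1}
    - {"tx": -15,"ty": -1,"tz": -26,"rx": 0,"ry": 0,"rz": 0,"claw": -1}
    - {"tx": -20,"ty": -1,"tz": -26,"rx": 0,"ry": 0,"rz": 0,"claw": -1}
    - {"tx": -20,"ty": -1,"tz": -26,"rx": 0,"ry": 0,"rz": 0,"claw": -1}

```text
time_s: 25.62
eef_pos: [0.46, -0.1499, 0.3625]
eef_rot: [-180.0, 0.1, 82.2]
contact_force: [-0.6, 0.5, -0.1]
grip_width: 0.006
```

```bash
python3 - <<'E'
from st import *
for l in (1.2,1.31): 
    a=1.309-l;print("lid edge outer",l,[((proj(d,case(.11-.22*np.cos(a)+.014*np.sin(a),y,.09+.22*np.sin(a)+.014*np.cos(a)))[0]-[150,100])*4).round() for y in(.13,-.13)])
cv2.imwrite("pics/p11.png",cv2.resize(d["image"][100:250,150:300],(600,600)))
E
```

```text
tcp in case -0.09375730333579627 -0.22614785535807042 0.3625329383904275 [-0.60249194  0.50214856 -0.12219898]
lid edge outer 1.2 [array([317., 542.]), array([499., 338.])]
lid edge outer 1.31 [array([322., 565.]), array([501., 360.])]
```

View pics/p11.png

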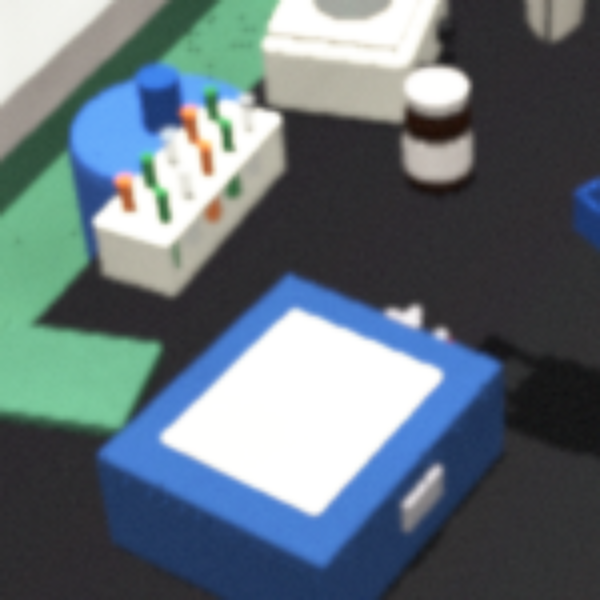

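The lid is shut: its edge corners at (322,565) and (501,363) match the shut prediction, and nothing touches the robot.

```bash
python3 -c "from rig import hand_in; print(hand_in())"
```

```text
the job is handed in; nothing more can be done
None
```

The job is done and handed in at about 25.6 s of robot time. The white meter lies in the case under the closed lid, and the robot touches nothing.

- **Meter:** I gripped it, set it down on the yellow pad screen up and lengthwise, and released it. A side view before closing showed it flat, about 16 mm from the pad's centre by command and 20–25 mm by a rough pixel check (limit 45 mm).
- **Stay:** My first press on the red bar slipped partly off to one side. I re-centred and pressed again, which unlocked it; continuing to press drew the lid down to about 0.6 rad.
- **Lid:** I pushed it along its arc near the edge at about 1 rad/s at most. It reached its stop at 22 N with the fingertips at z = 0.104 m, the shut height. After I backed off, the corners in the last picture matched the fully shut prediction.
- **Bystanders:** None looked moved in any picture, but I did not measure their positions at the end. The final picture covers only the case and its immediate surroundings.

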